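# Load the large drying plate into the filter cassette

## Robot

A 6-joint arm with a two-finger parallel gripper is mounted at the origin on the work surface. World frame = base frame: x ahead of the robot, y to its left, z up, the work surface at z = 0. Lengths are in m, angles in degrees, forces in N, time in s.
With the tool pointing down it reaches from about 0.275 to 0.825 m from the base axis. Payload 4.9 kg.
Tool frame: the origin (TCP) lies at the very end of the fingers, on their centre line; the grasp point (between the pads) lies 19 mm behind it; z points along the fingers, y is the line along which they close (so a half turn about z gives the same grasp; the last joint's range is limited). The gripper opens to 85 mm and grips with 20 to 120 N. Pads are 22 mm wide; open, the fingers measure 114 mm over their backs; the gripper's body (76 mm by 85 mm) begins 54 mm behind the grasp point. The pads swing forward as they close: fully open they stand 13 mm farther back than shut.
Start: joints at [65.134, 18.69, -11.035, 60.275, 0, 82.311], TCP at [0.162, 0.525, 0.231] pointing down, gripper open.
Joint ranges: [-152.03, 152.03], [-55.5, 102.48], [-74.3, 77.21], [-110.64, 120.58], [-84.22, 78.4], [-180, 180]. Speed limits (degrees/s): [147.25, 147.25, 180, 180, 180, 180].

## Interface

Orientations are given as a 3x3 rotation matrix whose columns are the frame's x, y, z axes.
In Python, from bench import robot gives the robot as it stands.
- The arm moves only by the tool carry_out, never from a script. Its argument "targets" is text: rows parted by semicolons, each of 6 numbers parted by spaces: the shift along the tool's x, y, z each as a share of 20 cm, from -1 to 1, then the turn, a rotation vector about the tool's x, y, z each as a share of 30 degrees, from -1 to 1. In form: tx ty tz wx wy wz; .... A call has 1 to 5 rows; each row is the pose to reach, as a shift and turn from the pose commanded when the call began, along the tool's axes at that moment; what a row does not reach only later rows make up. A row lasts 1/8 s, in which the tool goes at most 62.5 mm and 10.7 degrees, less where a joint would pass 70% of its speed; a pose out of reach is approached as far as the arm can. A call with a number of a shift or a turn outside -1 to 1 is refused whole. A call with a gripper value outside its range is refused whole. "jaw" is the opening in per cent of the stroke, from 0 (shut) to 100 (fully open), set as the call begins (left out, the last holds). The fingers move at their own pace and stop on an object; "squeeze" is the grip in N (left out, the last holds). Time passes only in rows, so rows that repeat a pose let the fingers close. It gives the time, the measured TCP pose, the force, the opening and the grip force at its end, in the units of the state.
- robot.observe(): the state, without advancing time (a new reading comes with each control period).
- robot.camera(name): name is "scene" or "side" or "wrist"; returns a dict with "frame" (400x640x3 uint8, blue, green, red), "K" (3x3 intrinsics, pixels), "R" (3x3) and "t" (3): a world point X has camera coordinates R X + t. Camera axes: x right, y down, z forward; pixel columns grow to the right and rows downward; lengths in m; the calibration is good to about 2 mm. A picture is of the moment at which its call begins. There is no depth.
- robot.finish_job(): hands the job in; it is judged then, once.
Trained networks look in a picture, given as the dict that the camera call returned (one of the last four; its "shot" number tells which), for a name from the list of things; names that differ only in an ending like _2 or _b are one class to them, and where a whole thing is asked for, a point or a joint stands for the part that bears it (a point fixed in the world has none). Each returns a list of dicts, best first, with "conf" (0 to 1); they miss things now and then, are a little off and sometimes report something else, mostly with a low value. They report only what shows in the picture. A call takes as long as a camera call. They do not tell look-alikes from the thing itself.
- robot.find_in(picture, thing): "pixel" ([column, row] in pixels, amid what is visible of it).
The state is a dict: "t": time; "joints": joint angles; "qvel": joint speeds; "joint_torque": joint torques, N m; "tcp_pos": TCP position; "tcp_rot": TCP orientation; "force": force on the tool from outside, world axes, zero at the start; "ft_torque": the same for the moment, N m; "gripper_width": finger opening in m; "gripper_force": force on a finger pad.
Only numpy, scipy, OpenCV 4.12 (cv2) and the standard library are available. Lean on these libraries where they do the work, as an engineer would, in place of code of your own. Each camera call takes 0.05 s, during which the arm holds its last target. There are 200 camera calls.

## Task

Pick up the larger of the two round drying plates by its upright grip and slide it, from the front, all the way into the free slot of the steel cassette, between the glass disc already there and the cassette's top rails. Leave it lying flat on that slot's rails with its grip pointing straight out of the front, and leave the smaller plate where it is.

Things in the scene. Friction and masses are not known exactly. Their poses are not given: they have to be found in the camera images.
- plate_grip (a point): Grip of the large drying plate, where to grasp it: an upright grey plastic block, 14 mm wide (along y), 26 mm long (along x), 50 mm tall, its bottom level with the plate's underside. This point: on its axis, 32 mm above the underside. x points from the grip to the disc, z up. Whole plate 0.14 kg, give or take a third.
- plate_center (a point): Centre of the disc of the large drying plate: a perforated aluminium disc, 90 mm in diameter, 5 mm thick (this point is at half thickness). A flat strip, 16 mm wide and 5 mm thick, joins it along -x to the grip, whose axis is 70 mm from this point. It lies flat on the bench at the start.
- slot (a point): Place of the large disc's centre when fully in the free slot, at rest on its rails. x points into the cassette (open front faces -x), z up. Rail tops 2.5 mm below, top rails 23.5 mm above this point (26 mm gap); 114 mm wide inside, 130 mm outside; front 40 mm before, rear stop 53 mm beyond, cassette top 27.5 mm above. A glass disc fills the slot 30 mm below. Fixed; height differs each time.
- small_center (a point): Centre (half thickness) of the disc of the smaller drying plate, to be left alone: same look and same grip, but 60 mm in diameter, its grip 55 mm from this point along -x.
Not all that is in view belongs to the job. What is shaped like the part that bears plate_grip but red is not meant.

How it is judged (in metres and radians):
At the end, for the whole second after the job is handed in: The centre of the large disc is within 15 mm along and across, and 6 mm in height, of its place in the free slot; the plate is level within 10 degrees, its grip points out of the front within 17 degrees, and it is at rest and released (x of plate_center in the frame of slot between -0.015 and 0.015 m and y of plate_center in the frame of slot between -0.015 and 0.015 m and z of plate_center in the frame of slot between -0.006 and 0.006 m and angle between plate_center's own z axis and vertical below 0.17 rad and angle between the x axis of plate_center and the x axis of slot, either way round below 0.3 rad and linear speed of plate below 0.02 m/s); the robot touches nothing.
It fails at once if the smaller plate is moved by more than 30 mm (distance of small_center from where it was at the start of the episode above 0.03 m).
It also fails if it takes over 29 s, if anything falls off the work surface, if the arm or the gripper's body presses on something with over 40 N, if the wrist force passes 120 N, or if a joint passes its speed limit or range.

## Working session

There is one attempt and no reset: what is moved stays moved. The work goes in short steps, Python scripts to look and compute and a tool call to move; the robot and the scene stay as the last step left them, time stands still between calls to the robot, and variables do not carry over. Pictures are saved under pics/ and viewed, at most 10 in all, crops included, and the job is handed in when it is done.

Besides the shell and the picture viewer there is one more tool, called after ">>>" as name(argument=value, ...) on one line, values as JSON. carry_out: Moves the arm, as the interface text tells. Shift numbers are shares of 20 cm and turn numbers shares of 30 degrees, none past 1 either way. Its arguments: {"type":"object","properties":{"targets":{"type":"string"},"jaw":{"type":"number"},"squeeze":{"type":"number"}},"required":["targets"]}

```bash
mkdir -p pics
cat > h.py <<'E'
import numpy as np, cv2
from bench import robot
def tri(obs):
    # obs: list of (cam, pixel)
    A=[];b=[]
    for c,p in obs:
        P=np.array(c["K"])@np.c_[c["R"],c["t"]]
        for k in (0,1):
            r=p[k]*P[2]-P[k]; A.append(r[:3]);b.append(-r[3])
    return np.linalg.lstsq(np.array(A),np.array(b),rcond=None)[0]
def onz(c,p,z):
    R=np.array(c["R"]);t=np.array(c["t"])
    d=R.T@np.linalg.solve(np.array(c["K"]),[p[0],p[1],1]);o=-R.T@t
    return o+d*(z-o[2])/d[2]
def proj(c,X):
    x=np.array(c["K"])@(np.array(c["R"])@np.array(X)+np.array(c["t"]));return x[:2]/x[2]
E
python3 - <<'E'
from h import *
np.set_printoptions(precision=3,suppress=True)
for n in("scene","side"):
    c=robot.camera(n);cv2.imwrite(f"pics/{n}0.png",c["frame"])
    print(n,-np.array(c["R"]).T@c["t"])
    for th in("plate_grip","plate_center","slot","small_center"):
        for d in robot.find_in(c,th)[:4]:
            print(th,np.round(d["pixel"],1),round(d["conf"],2),onz(c,d["pixel"],.003),onz(c,d["pixel"],.032))
E
```

```text
scene [ 1.182 -0.249  0.731]
plate_grip [256.7 200.5] 0.64 [ 0.351 -0.178  0.003] [ 0.384 -0.181  0.032]
plate_grip [320.  228.4] 0.55 [ 0.488 -0.059  0.003] [ 0.515 -0.067  0.032]
plate_center [317.8 230.7] 0.6 [ 0.493 -0.066  0.003] [ 0.521 -0.073  0.032]
plate_center [257.8 199.2] 0.55 [ 0.347 -0.175  0.003] [ 0.381 -0.178  0.032]
slot [478.1 198.3] 0.84 [0.504 0.331 0.003] [0.531 0.307 0.032]
small_center [220.8 258.2] 0.55 [ 0.509 -0.284  0.003] [ 0.536 -0.283  0.032]
side [ 0.241 -0.859  0.691]
plate_grip [279.1 296.8] 0.92 [ 0.357 -0.191  0.003] [ 0.353 -0.219  0.032]
plate_grip [316.3 246.6] 0.85 [ 0.483 -0.051  0.003] [ 0.472 -0.085  0.032]
plate_grip [327.8 146.4] 0.69 [0.682 0.473 0.003] [0.663 0.417 0.032]
plate_center [277.4 297.5] 0.94 [ 0.354 -0.192  0.003] [ 0.349 -0.22   0.032]
plate_center [314.5 242.1] 0.6 [ 0.483 -0.033  0.003] [ 0.473 -0.068  0.032]
slot [328.4 148.4] 0.86 [0.679 0.458 0.003] [0.661 0.402 0.032]
small_center [363.9 307.3] 0.67 [ 0.521 -0.272  0.003] [ 0.509 -0.297  0.032]
```

View pics/scene0.png

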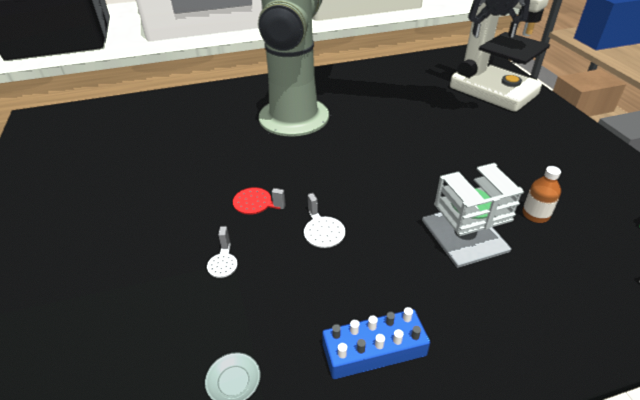

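View pics/side0.png

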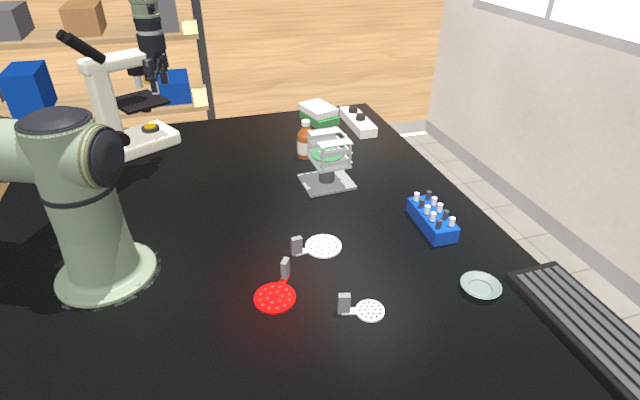

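The large white plate has its disc at scene (325,232) and side (323,246). Its grip is at scene (312,203) and side (296,246). The cassette is at scene (478,200) and side (329,150), on a post. I'll zoom in on the cassette.

Run:
```python
from h import *
np.set_printoptions(precision=4,suppress=True)
a=robot.camera("scene");b=robot.camera("side")
A=cv2.resize(a["frame"][155:275,415:535],None,fx=5,fy=5,interpolation=cv2.INTER_CUBIC)[:,:400*2]
B=cv2.resize(b["frame"][120:200,290:370],None,fx=7.5,fy=7.5,interpolation=cv2.INTER_CUBIC)
cv2.imwrite("pics/ca.png",A);cv2.imwrite("pics/cb.png",B)
print("disc",tri([(a,(325,232)),(b,(323,246))]),onz(a,(325,232),.005),onz(b,(323,246),.005))
# white blob of disc
for c,(u,v) in((a,(325,232)),(b,(323,246))):
    g=cv2.cvtColor(c["frame"],6); m=(g>150).astype(np.uint8); m=cv2.morphologyEx(m,3,np.ones((5,5)))
    n,l,s,ce=cv2.connectedComponentsWithStats(m); k=l[v,u]; 
    ct=max(cv2.findContours((l==k).astype(np.uint8),0,2)[0],key=len);e=cv2.fitEllipse(ct);print(s[k],e,onz(c,e[0],.005))
print("grip",tri([(a,(312.5,203.5)),(b,(296.5,246))]))
```

```text
disc [ 0.4999 -0.0514  0.0009] [ 0.5036 -0.0525  0.005 ] [ 0.4984 -0.0563  0.005 ]
[ 304  213   41   35 1052] ((323.4728698730469, 230.57655334472656), (32.44718551635742, 40.33599853515625), 99.52360534667969) [ 0.4984 -0.0545  0.005 ]
[296 233  46  26 794] ((320.71527099609375, 246.1419219970703), (23.822139739990234, 45.971622467041016), 84.22775268554688) [ 0.4928 -0.0552  0.005 ]
grip [ 0.4292 -0.0606  0.0264]
```

View pics/ca.png

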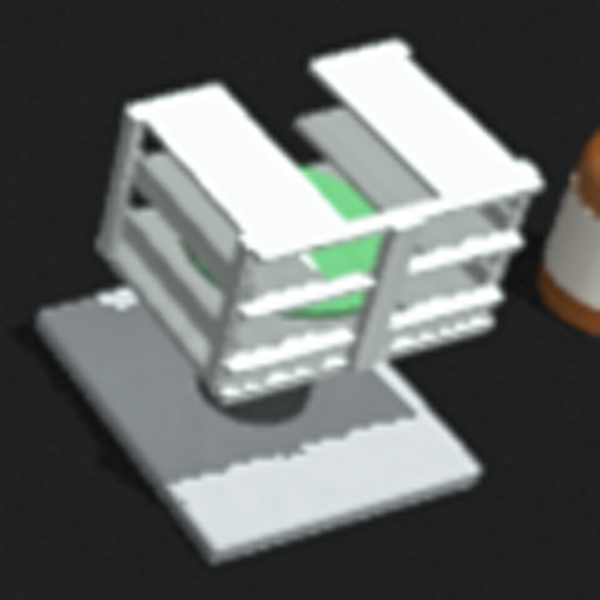

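View pics/cb.png

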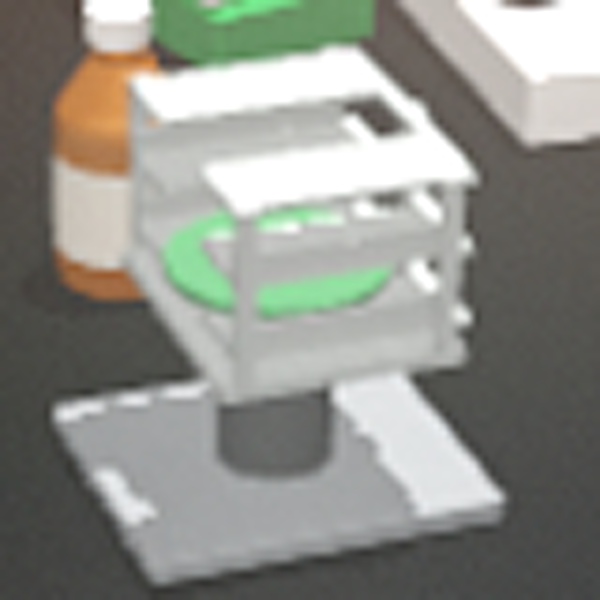

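The cassette's open front faces the robot: the centre post and rear bar are on the side nearest the scene camera. The top outline corners in the scene crop are (128,105), (405,42), (545,183) and (250,253). In the side crop they are (240,212), (130,78), (360,46) and (478,180). I'll triangulate and fit the known box.

Run:
```python
from h import *
from scipy.optimize import least_squares
np.set_printoptions(precision=4,suppress=True)
a=robot.camera("scene");b=robot.camera("side")
S=np.array([(128,105),(405,42),(545,183),(250,253)])/5+[415,155]   # FR,FL,RL,RR
D=np.array([(240,212),(130,78),(360,46),(478,180)])/7.5+[290,120]
for s,d in zip(S,D): print(tri([(a,s),(b,d)]))
def res(p,full=False):
    x,y,z,th,L=p; c,s=np.cos(th),np.sin(th)
    r=[]
    for (lx,ly),u,v in zip([(-.04,-.065),(-.04,.065),(L,.065),(L,-.065)],S,D):
        X=[x+c*lx-s*ly,y+s*lx+c*ly,z+.0275]
        r+=list(proj(a,X)-u)+list(proj(b,X)-v)
    return np.array(r)
o=least_squares(res,[.5,.3,.12,.3,.055]);print(o.x,np.degrees(o.x[3]),res(o.x).round(1))
st=robot.observe();print(st["tcp_pos"],st["tcp_rot"],st["t"])
```

```text
[0.5654 0.1729 0.1556]
[0.5602 0.3034 0.1533]
[0.6566 0.3021 0.1556]
[0.6586 0.1739 0.1557]
[0.6031 0.2381 0.1277 0.0209 0.0539] 1.1955086182655672 [-0.7  0.3 -0.4 -0.   0.   0.2  0.5 -0.8  0.5 -0.1 -0.6 -0.3 -0.2  0.6
 -0.4 -0.3]
[0.1624 0.5255 0.2313] [[-0.9554  0.2954  0.    ]
 [ 0.2954  0.9554  0.    ]
 [-0.      0.     -1.    ]] 0.7
```

Slot is at about (0.603, 0.238, 0.128) with yaw near 1°. The plate grip is at about (0.43, -0.06) with yaw near 5°. Moving above the grip.

>>> carry_out(targets="-0.9 -1 0 0 0 0;-0.9 -1 0 0 0 0;-0.9 -1 0 0 0 0;-0.9 -1 0 0 0 0;-0.9 -1 0 0 0 0", jaw=100)

```text
t: 1.32
tcp_pos: [0.276, 0.2787, 0.2315]
tcp_rot: [[-0.954, 0.299, 0.0], [0.299, 0.954, -0.0], [-0.001, -0.0, -1.0]]
force: [-0.5, -0.3, -0.5]
gripper_width: 0.0854
gripper_force: 0.0
```

>>> carry_out(targets="-0.9 -1 0 0 0 0;-0.9 -1 0 0 0 0;-0.9 -1 0 0 0 0;-0.9 -1 0 0 0 0;-0.9 -1 0 0 0 0")

```text
t: 1.95
tcp_pos: [0.3897, 0.0339, 0.2316]
tcp_rot: [[-0.954, 0.3, 0.002], [0.3, 0.954, -0.001], [-0.002, -0.0, -1.0]]
force: [-0.6, -0.5, 0.7]
gripper_width: 0.0854
gripper_force: 0.0
```

>>> carry_out(targets="-0.35 -0.4 0.2 0 0 -0.74;-0.35 -0.4 0.2 0 0 -0.74;-0.35 -0.4 0.2 0 0 -0.74;-0.35 -0.4 0.2 0 0 -0.74", jaw=70)

```text
t: 2.45
tcp_pos: [0.4314, -0.0606, 0.191]
tcp_rot: [[-0.996, -0.085, -0.001], [-0.085, 0.996, 0.0], [0.001, 0.0, -1.0]]
force: [-0.9, -0.4, 0.3]
gripper_width: 0.06
gripper_force: 0.0
```

Run:
```python
from h import *
np.set_printoptions(precision=4,suppress=True)
w=robot.camera("wrist");cv2.imwrite("pics/w1.png",w["frame"])
st=robot.observe();print(st["t"],st["tcp_pos"],st["tcp_rot"],st["gripper_width"],st["force"])
print(-np.array(w["R"]).T@w["t"])
for X in((.429,-.06,.05),(.4985,-.055,.005)):print(proj(w,X))
for th in("plate_grip","plate_center"):
    for d in robot.find_in(w,th)[:3]: print(th,d["pixel"],d["conf"],onz(w,d["pixel"],.003),onz(w,d["pixel"],.04))
g=cv2.cvtColor(w["frame"],6)
```

```text
2.5 [ 0.4313 -0.0601  0.1912] [[-0.9963 -0.0863 -0.0004]
 [-0.0863  0.9963  0.0003]
 [ 0.0003  0.0003 -1.    ]] 0.059477136069030684 [-0.3692 -0.8516 -0.0376]
[ 0.3465 -0.0668  0.3336]
[321.9024 179.5088]
[321.1199 228.4628]
plate_grip [199.2, 77.2] 0.72 [ 0.3512 -0.1844  0.003 ] [ 0.3507 -0.1712  0.04  ]
plate_grip [324.9, 224.9] 0.65 [ 0.4947 -0.0511  0.003 ] [ 0.4781 -0.0529  0.04  ]
plate_center [320.6, 223.8] 0.87 [ 0.4938 -0.056   0.003 ] [ 0.4773 -0.0572  0.04  ]
plate_center [200.1, 74.2] 0.63 [ 0.3484 -0.1834  0.003 ] [ 0.3482 -0.1704  0.04  ]
```

View pics/w1.png

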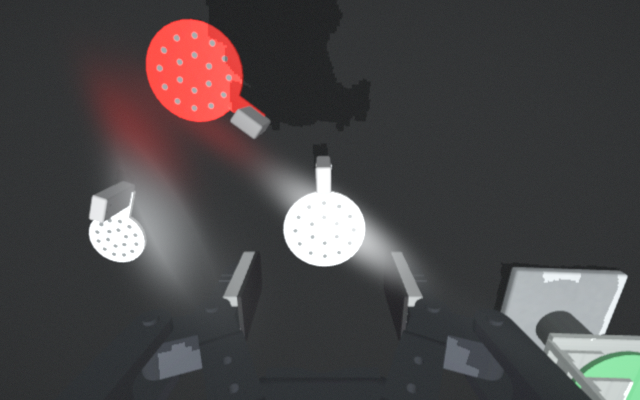

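The wrist view shows the disc at (324,228) and the grip's top face at (323,179), matching the prediction. The red decoy is at (195,70) and the small plate at (117,238). I'll descend and grip.

>>> carry_out(targets="0.01 0 0.3 0 0 0;0.01 0 0.55 0 0 0;0.01 0 0.75 0 0 0;0.01 0 0.88 0 0 0;0.01 0 0.88 0 0 0")

```text
t: 3.22
tcp_pos: [0.428, -0.0592, 0.0143]
tcp_rot: [[-0.996, -0.089, -0.003], [-0.089, 0.996, 0.001], [0.003, 0.001, -1.0]]
force: [0.2, -0.6, 0.6]
gripper_width: 0.0596
gripper_force: 0.0
```

>>> carry_out(targets="0 0 0 0 0 0;0 0 0 0 0 0;0 0 0 0 0 0;0 0 0 0 0 0;0 0 0 0 0 0", jaw=0, squeeze=70)

```text
t: 3.85
tcp_pos: [0.4307, -0.0604, 0.0166]
tcp_rot: [[-0.996, -0.088, 0.003], [-0.088, 0.996, -0.0], [-0.003, -0.001, -1.0]]
force: [-0.8, 0.8, 6.3]
gripper_width: 0.013
gripper_force: 68.3
```

Gripped at 13 mm width. Lifting, then staging in front of the cassette.

>>> carry_out(targets="0 0 -0.15 0 0 0;0.05 0.05 -0.4 0 0 0;0.05 0.3 -0.68 0 0 0;0.05 0.55 -0.68 0 0 0;0.05 0.7 -0.68 0 0 0")

```text
t: 4.47
tcp_pos: [0.4076, 0.0803, 0.1532]
tcp_rot: [[-0.996, -0.089, 0.004], [-0.089, 0.996, 0.0], [-0.004, 0.0, -1.0]]
force: [0.4, 0.1, -2.3]
gripper_width: 0.0133
gripper_force: 68.6
```

>>> carry_out(targets="0 0.2 0 0 0 0.13;0 0.4 0 0 0 0.13;0 0.6 0 0 0 0.13;0 0.75 0 0 0 0.13;0 0.75 0 0 0 0.13")

```text
t: 5.1
tcp_pos: [0.3938, 0.2293, 0.1517]
tcp_rot: [[-1.0, -0.023, 0.001], [-0.023, 1.0, 0.001], [-0.001, 0.001, -1.0]]
force: [-0.1, -0.4, -2.5]
gripper_width: 0.0133
gripper_force: 68.6
```

Run:
```python
from h import *
np.set_printoptions(precision=4,suppress=True)
st=robot.observe();p=np.array(st["tcp_pos"]);R=np.array(st["tcp_rot"]);print(st["t"],p,R,st["gripper_force"],st["force"])
a=robot.camera("scene");b=robot.camera("side");w=robot.camera("wrist")
C=p-.07*R[:,0]*1+np.array([0,0,-.013])
print("pred centre",C)
for c in(a,b,w):
    print(proj(c,C),[(np.round(d["pixel"],1),round(d["conf"],2)) for d in robot.find_in(c,"plate_center")[:3]])
A=cv2.resize(a["frame"][130:280,380:540],None,fx=2.5,fy=2.5);B=cv2.resize(b["frame"][100:250,240:400],None,fx=2.5,fy=2.5)
W=cv2.resize(w["frame"],(400,250));cv2.imwrite("pics/m1.png",np.vstack([np.hstack([A,B])[:,:800],np.hstack([W,W*0])[:200]]))
cv2.imwrite("pics/w2.png",w["frame"])
```

```text
5.1 [0.3938 0.2293 0.1517] [[-0.9997 -0.0229  0.0008]
 [-0.0229  0.9997  0.0006]
 [-0.0008  0.0006 -1.    ]] 68.56475830078125 [-0.111  -0.4132 -2.4934]
pred centre [0.4638 0.2309 0.1388]
[441.1657 149.9851] [(array([255.8, 199.6]), 0.97), (array([436. , 150.6]), 0.76)]
[281.1532 149.0483] [(array([277.3, 148.6]), 0.77), (array([280.4, 294.8]), 0.62)]
[323.7365 352.8837] [(array([319.5, 305. ]), 0.89)]
```

View pics/m1.png

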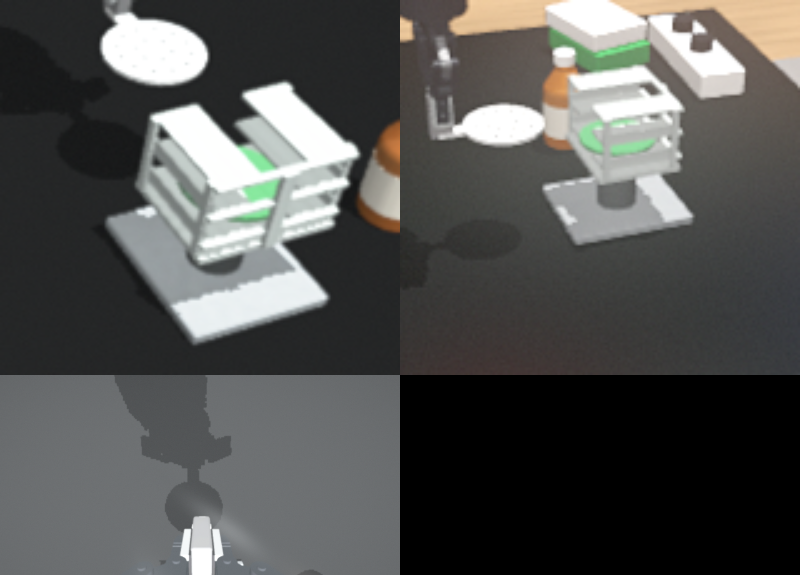

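View pics/w2.png

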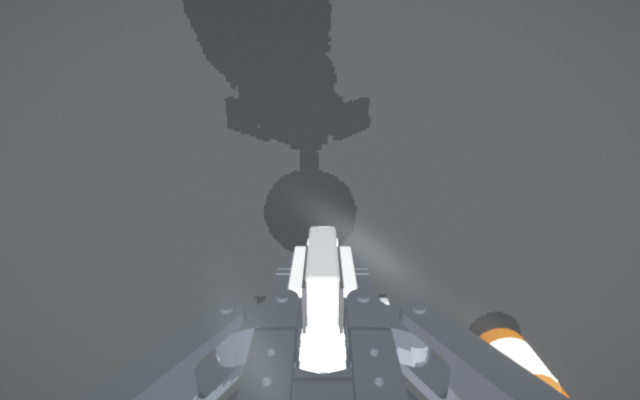

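The held plate sits where predicted: disc at scene (442,150) and side (281,150), level and about 10 mm above the slot height. Inserting.

>>> carry_out(targets="-0.1 0.02 0.01 0 0 0;-0.2 0.02 0.01 0 0 0;-0.3 0.02 0.01 0 0 0;-0.4 0.02 0.01 0 0 0;-0.4 0.02 0.01 0 0 0")

```text
t: 6.02
tcp_pos: [0.4754, 0.2326, 0.1493]
tcp_rot: [[-1.0, -0.018, 0.001], [-0.018, 1.0, 0.0], [-0.001, 0.0, -1.0]]
force: [-1.1, 0.8, -1.2]
gripper_width: 0.0129
gripper_force: 68.6
```

>>> carry_out(targets="-0.08 0 0 0 0 0;-0.16 0 0 0 0 0;-0.24 0 0 0 0 0;-0.3 0 0 0 0 0;-0.3 0 0 0 0 0")

```text
t: 6.65
tcp_pos: [0.5342, 0.2342, 0.1492]
tcp_rot: [[-1.0, -0.019, -0.0], [-0.019, 1.0, 0.0], [0.0, 0.0, -1.0]]
force: [-0.5, 0.0, -1.9]
gripper_width: 0.0129
gripper_force: 68.6
```

Run:
```python
from h import *
np.set_printoptions(precision=4,suppress=True)
st=robot.observe();p=np.array(st["tcp_pos"]);R=np.array(st["tcp_rot"]);print(st["t"],st["gripper_force"],st["force"])
print("pred centre",p-.07*R[:,0]+np.array([0,0,-.013]))
a=robot.camera("scene");b=robot.camera("side")
A=cv2.resize(a["frame"][150:250,420:530],None,fx=3.6,fy=3.6);B=cv2.resize(b["frame"][100:200,280:390],None,fx=3.6,fy=3.6)
cv2.imwrite("pics/m2.png",np.hstack([A,B]))
```

```text
6.65 68.61754059791565 [-0.4892  0.0328 -1.8736]
pred centre [0.6042 0.2355 0.1362]
```

View pics/m2.png

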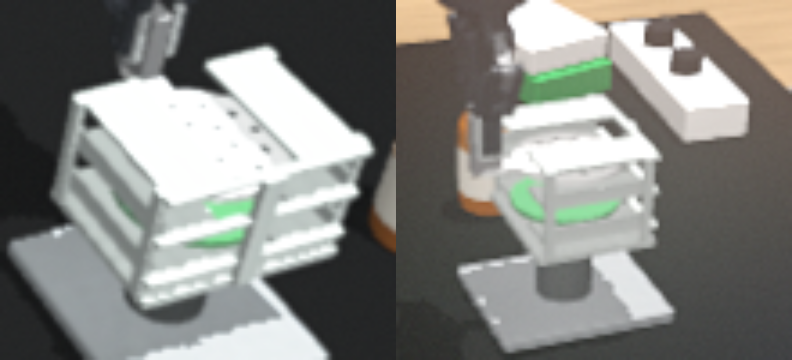

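The disc is between the top rails and the green glass disc, with the grip out of the front. Lowering onto the rails gently.

>>> carry_out(targets="0 0.01 0.015 0 0 0;0 0.01 0.025 0 0 0;0 0.01 0.03 0 0 0;0 0.01 0.03 0 0 0")

```text
t: 7.25
tcp_pos: [0.5338, 0.2365, 0.1432]
tcp_rot: [[-1.0, -0.02, -0.0], [-0.02, 1.0, -0.0], [0.0, -0.0, -1.0]]
force: [0.6, 0.5, -1.4]
gripper_width: 0.0132
gripper_force: 68.6
```

>>> carry_out(targets="0 0 0.007 0 0 0;0 0 0.007 0 0 0;0 0 0.007 0 0 0")

```text
t: 7.62
tcp_pos: [0.5342, 0.2365, 0.1421]
tcp_rot: [[-1.0, -0.02, 0.0], [-0.02, 1.0, 0.0], [-0.0, 0.0, -1.0]]
force: [-0.8, 0.5, 0.8]
gripper_width: 0.0134
gripper_force: 69.1
```

>>> carry_out(targets="0 0 0.007 0 0 0;0 0 0.007 0 0 0;0 0 0.007 0 0 0")

```text
t: 8.0
tcp_pos: [0.5342, 0.2366, 0.1419]
tcp_rot: [[-1.0, -0.02, 0.001], [-0.02, 1.0, 0.0], [-0.001, 0.0, -1.0]]
force: [-4.2, -0.6, 8.9]
gripper_width: 0.0129
gripper_force: 70.4
```

Contact at 8.9 N, so the plate rests on the rails. Easing off and releasing.

>>> carry_out(targets="0 0 -0.008 0 0 0;0 0 -0.008 0 0 0")

```text
t: 8.25
tcp_pos: [0.534, 0.2365, 0.142]
tcp_rot: [[-1.0, -0.02, -0.0], [-0.02, 1.0, 0.0], [0.0, 0.0, -1.0]]
force: [-1.4, -1.1, 1.7]
gripper_width: 0.0133
gripper_force: 68.9
```

>>> carry_out(targets="0 0 0 0 0 0;0 0 0 0 0 0;0 0 0 0 0 0;0 0 0 0 0 0;0 0 0 0 0 0", jaw=50)

```text
t: 8.88
tcp_pos: [0.534, 0.2365, 0.1421]
tcp_rot: [[-1.0, -0.02, -0.0], [-0.02, 1.0, 0.0], [0.0, 0.0, -1.0]]
force: [-0.5, 0.6, 0.1]
gripper_width: 0.0427
gripper_force: 0.0
```

>>> carry_out(targets="0 0 -0.15 0 0 0;0 0 -0.35 0 0 0;0 0 -0.6 0 0 0;0.2 0 -0.7 0 0 0;0.4 0 -0.7 0 0 0")

```text
t: 9.5
tcp_pos: [0.4544, 0.2352, 0.2841]
tcp_rot: [[-1.0, -0.019, 0.004], [-0.019, 1.0, 0.001], [-0.004, 0.001, -1.0]]
force: [-1.1, 0.2, 0.7]
gripper_width: 0.0428
gripper_force: 0.0
```

Run:
```python
from h import *
a=robot.camera("scene");b=robot.camera("side");w=robot.camera("wrist")
for c in(a,b):print(proj(c,(.603,.238,.1277)),proj(c,(.533,.2365,.175)))
A=cv2.resize(a["frame"][150:250,420:530],None,fx=3.6,fy=3.6);B=cv2.resize(b["frame"][100:200,280:390],None,fx=3.6,fy=3.6)
W=cv2.resize(w["frame"][40:400],(396,223))
cv2.imwrite("pics/m3.png",np.vstack([np.hstack([A,B]),np.hstack([W,W*0])]))
```

```text
[476.37323229 192.12222084] [462.3266044  153.75124283]
[327.45588831 145.43132509] [304.20076293 133.51885433]
```

View pics/m3.png

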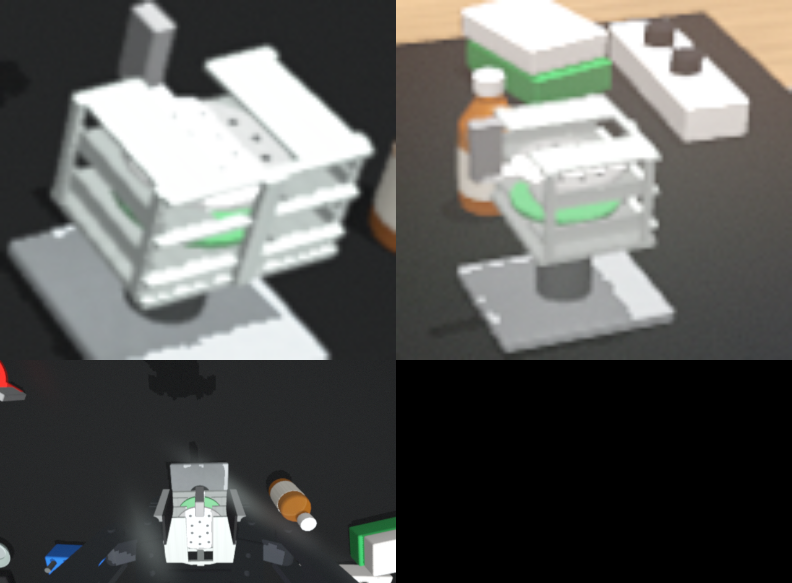

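The plate lies level in the slot, with its grip upright in front at scene (462,155), as predicted, and the gripper is clear.

```bash
python3 -c "
from bench import robot
print(robot.finish_job())"
```

```text
the job is handed in; nothing more can be done
None
```

The large plate is fully in the free slot, resting on its rails with its grip pointing out of the front and the gripper clear, and I handed the job in at about 9.7 s; no verdict came back.

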